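# Return the wrongly packed filter cartridge to the filter slide

### The arm

A 6-joint arm with a two-finger parallel gripper is mounted at the origin on the work surface. World frame = base frame: x ahead of the robot, y to its left, z up, the work surface at z = 0. Lengths are in mm, angles in rad, forces in N, time in s.
With the tool pointing down it reaches from about 350 to 975 mm from the base axis. Payload 4.9 kg.
Tool frame: the origin (TCP) lies at the very end of the fingers, on their centre line; the grasp point (between the pads) lies 19 mm behind it; z points along the fingers, y is the line along which they close (so a half turn about z gives the same grasp; the last joint's range is limited). The gripper opens to 85 mm and grips with 20 to 120 N. Pads are 22 mm wide; open, the fingers measure 114 mm over their backs; the gripper's body (76 mm by 85 mm) begins 54 mm behind the grasp point. The pads swing forward as they close: fully open they stand 13 mm farther back than shut.
Start: joints at [-1.248, 0.053, 1.613, -0, 1.476, -0.119], TCP at [267.222, -564.973, 231.304] pointing down, gripper open.
Joint ranges: [-3.01, 3.01], [-1.01, 2.22], [0.06, 2.58], [-1.02, 4.17], [0.09, 2.62], [-3.14, 3.14]. Speed limits (rad/s): [2.57, 2.57, 3.14, 3.14, 3.14, 3.14].

### API

Orientations are given as [roll, pitch, yaw] about the fixed x, y, z axes, in that order (R = Rz(yaw) Ry(pitch) Rx(roll)).
In Python, from bench import sense, imaging, workorder gives the robot as it stands.
- The arm moves only by the tool drive_tool, never from a script. Its argument "commands" is a list of rows, each a list of 7 numbers: the shift along the tool's x, y, z in units of 0.5 m (1.0 is 0.5 m), then the turn, a rotation vector about the tool's x, y, z in units of 360 degrees (1.0 is 360 degrees), then the closure, from 0 (fully open) to 1 (shut). A call has 1 to 12 rows; each row is the pose to reach, as a shift and turn from the pose commanded when the call began, along the tool's axes at that moment, turning the shorter way round; what a row does not reach only later rows make up. A row lasts 1/12 s, in which the tool goes at most 41.7 mm and 7.16 degrees, less where a joint would pass 70% of its speed; a pose out of reach is approached as far as the arm can. A call with a number of a shift or a turn outside -1 to 1 is refused whole. A call with a gripper value outside its range is refused whole. The fingers move at their own pace and stop on an object; "newtons" is the grip in N (left out, the last holds). Time passes only in rows, so rows that repeat a pose let the fingers close. It gives the time, the measured TCP pose, the force, the opening and the grip force at its end, in the units of the state.
- sense(): the state, without advancing time (a new reading comes with each control period).
- imaging.read_camera(name): name is "scene" or "top" or "wrist"; returns the picture (384x512x3 uint8, blue, green, red); there is no depth.
- imaging.camera_info(name): a dict with "fx", "fy", "cx", "cy" (pixels), "origin" and "attitude" of the camera in the world. Camera axes: x right, y up, looking along -z (the intrinsics and any distortion apply to the point x, -y, -z); pixel columns grow to the right and rows downward; lengths in mm; the calibration is good to about 2 mm. A picture is of the moment at which its call begins: read the wrist's pose just before it. camera_info takes no time and is no camera call; for the wrist camera it gives the pose at the moment of the call.
- workorder.job_done(): hands the job in; it is judged then, once.
The state is a dict: "clock": time; "joint_pos": joint angles; "joint_velocities": joint speeds; "joint_torque": joint torques, N m; "position": TCP position; "tool_rot": TCP orientation; "wrist_force": force on the tool from outside, world axes, zero at the start; "moment": the same for the moment, N m; "width": finger opening in mm; "grip_force": force on a finger pad.
Only numpy, scipy, OpenCV 4.12 (cv2) and the standard library are available. Lean on these libraries where they do the work, as an engineer would, in place of code of your own. Each camera call takes 0.05 s, during which the arm holds its last target. There are 200 camera calls.

### The job

The filter slide's own cartridge was packed into the case by mistake: open the case's lid fully and find the one cartridge whose colour does not match the tape in front of its well. Put it back in the slide's empty nest, lying fully home between the end stops; in the case only its ends can be reached and in the nest only its long sides, so on the way set it down flat on the cork mat, let go and take hold of it the other way. The foils are delicate: let no cartridge drop, leave the other cartridges, the jar, the post holder and the driver where they are, and leave the lid open.

Things in the scene. Friction and masses are not known exactly. Their poses are not given: they have to be found in the camera images.
- case: grey case, fixed. Origin: on the bench under the middle of its row of four wells; x points from its front (the lid tab's side) to its hinge, y along the row (wells 34 mm apart), z up. Reaches x -72 to +63, y -75 to +75 mm; walls 46 mm high. Along the front and the back of the row runs a finger trench, x 32 to 58 mm either side, floor 4 mm above the bench: cartridges are taken by their ends.
- lid (a joint): angle of the case's lid (rad): 0 shut, grows as it opens up and back, to its stop at 1.9. Lid 135 x 150 x 12 mm (x, y, z), 0.22 kg, no latch, light hinge; let go below about 1.5 it falls shut, beyond about 1.65 it falls open onto its stop.
- lid_tab (a point): grip point of the lid's black thumb tab, which sticks out 30 mm past the middle of the lid's front edge along -x; 22 mm wide (y), 10 mm thick (z). This point: mid width and thickness, 18 mm out from the lid's edge, 53 mm above the bench when shut, 153 mm from the hinge line along -x and 7 mm above it. Turns with the lid.
- lid_hinge (a point): middle of the lid's hinge line, 46 mm above the bench; the line runs along the case's y axis. It turns with the lid; opening turns about +y.
- mat: brown cork mat on the bench, fixed, 150 x 130 x 3 mm (x, y, z). Origin: centre of its underside; its top is 3 mm above the bench.
- nest (a point): centre of the bed of the slide's empty nest, 46 mm above the bench: a cartridge lying home has its origin here; x along its length, z up. End stops 60 mm apart, 5 mm thick, 22 mm high above the bed; side lips 30 mm apart, 3 mm thick, 3 mm high; long sides open above them. Pedestal 36 mm wide; carriage (80 x 56 mm) 16 mm below the bed, stiff on its rail (10 N).
- cartridge_1: filter cartridge with a blue top plate: black block 56 x 26 x 20 mm (x, y, z), 60 to 105 g, round silver foil window in its top. Origin: centre of its underside; x along its length, z up; the same when turned half round. Starts lying in one of the four wells, perhaps the wrong one: compare with the tape in front.
- cartridge_2: filter cartridge with a blue top plate: black block 56 x 26 x 20 mm (x, y, z), 60 to 105 g, round silver foil window in its top. Origin: centre of its underside; x along its length, z up; the same when turned half round. Starts lying in one of the four wells, perhaps the wrong one: compare with the tape in front.
- cartridge_3: filter cartridge with a blue top plate: black block 56 x 26 x 20 mm (x, y, z), 60 to 105 g, round silver foil window in its top. Origin: centre of its underside; x along its length, z up; the same when turned half round. Starts lying in one of the four wells, perhaps the wrong one: compare with the tape in front.
- cartridge_4: filter cartridge with a yellow top plate: black block 56 x 26 x 20 mm (x, y, z), 60 to 105 g, round silver foil window in its top. Origin: centre of its underside; x along its length, z up; the same when turned half round. Starts lying in one of the four wells, perhaps the wrong one: compare with the tape in front.
- tape_yellow_1: yellow tape, 10 x 24 mm, on the front rim of the case, 46 mm above the bench: a yellow cartridge belongs in the well behind it (65 mm along the tape's x axis). Hidden while the lid is shut. Origin: its middle.
- tape_yellow_2: yellow tape, 10 x 24 mm, on the front rim of the case, 46 mm above the bench: a yellow cartridge belongs in the well behind it (65 mm along the tape's x axis). Hidden while the lid is shut. Origin: its middle.
- tape_blue_1: blue tape, 10 x 24 mm, on the front rim of the case, 46 mm above the bench: a blue cartridge belongs in the well behind it (65 mm along the tape's x axis). Hidden while the lid is shut. Origin: its middle.
- tape_blue_2: blue tape, 10 x 24 mm, on the front rim of the case, 46 mm above the bench: a blue cartridge belongs in the well behind it (65 mm along the tape's x axis). Hidden while the lid is shut. Origin: its middle.
- well_yellow_1 (a point): centre of the floor of the well behind a yellow tape, 20 mm above the bench; x along the well, from the case's front to its hinge; z up. A cartridge in it has its origin here. Well 58 x 28 mm, 4 mm deep with 3 mm thick end lips, so a cartridge stands 16 mm out of it; neighbours are 8 mm apart, no room for a finger between them.
- well_yellow_2 (a point): centre of the floor of the well behind a yellow tape, 20 mm above the bench; x along the well, from the case's front to its hinge; z up. A cartridge in it has its origin here. Well 58 x 28 mm, 4 mm deep with 3 mm thick end lips, so a cartridge stands 16 mm out of it; neighbours are 8 mm apart, no room for a finger between them.
- well_blue_1 (a point): centre of the floor of the well behind a blue tape, 20 mm above the bench; x along the well, from the case's front to its hinge; z up. A cartridge in it has its origin here. Well 58 x 28 mm, 4 mm deep with 3 mm thick end lips, so a cartridge stands 16 mm out of it; neighbours are 8 mm apart, no room for a finger between them.
- well_blue_2 (a point): centre of the floor of the well behind a blue tape, 20 mm above the bench; x along the well, from the case's front to its hinge; z up. A cartridge in it has its origin here. Well 58 x 28 mm, 4 mm deep with 3 mm thick end lips, so a cartridge stands 16 mm out of it; neighbours are 8 mm apart, no room for a finger between them.
- jar: amber glass jar with a black cap, 50 mm across, 60 mm high, standing; a bystander. Origin: centre of its underside.
- post_holder: small black optical post holder with a short bright post and a brass side screw, 31 mm across its foot, 62 mm high, standing; a bystander. Origin: centre of its underside.
- driver: blue-handled hand driver, 140 mm long, lying on the bench; a bystander. Origin: under the middle of it.
Things that resemble listed ones, but are neither listed nor needed, are in the scene too. Of the things shaped like the mat, the brown one is meant.

How it is judged:
By the outcome, as a careful person would: the job done as asked, in the order asked, and still so for the second after the job is handed in, with the robot touching nothing.
It also fails if it takes over 64 s, if anything falls off the work surface, if the arm or the gripper's body presses on something with over 40 N, if the wrist force passes 120 N, or if a joint passes its speed limit or range.

## Working session

There is one attempt and no reset: what is moved stays moved. The work goes in short steps, Python scripts to look and compute and a tool call to move; the robot and the scene stay as the last step left them, time stands still between calls to the robot, and variables do not carry over. Pictures are saved under pics/ and viewed, at most 12 in all, crops included, and the job is handed in when it is done.

Besides the shell and the picture viewer there is one more tool, called after "Call:" by a JSON object that holds its "api" and its "payload", one argument or row to a line. drive_tool: Moves the arm, as the interface text tells. Shifts and turns lie within -1 to 1; 1 stands for 0.5 m of shift or 360 degrees of turn. Its arguments: {"type":"object","properties":{"commands":{"type":"array"},"newtons":{"type":"number"}},"required":["commands"]}

```bash
ls; mkdir -p pics
python3 - <<'E'
from bench import sense, imaging
import cv2, numpy as np
print(sense())
for n in("scene","top","wrist"):
    print(n,imaging.camera_info(n))
a=imaging.read_camera("scene");b=imaging.read_camera("top")
cv2.imwrite("pics/scene0.png",a);cv2.imwrite("pics/top0.png",b)
cv2.imwrite("pics/top0b.png",cv2.resize(b,(800,600),interpolation=cv2.INTER_CUBIC))
E
```

```text
pics
{'clock': 0.0, 'joint_pos': array([-1.24800166e+00,  5.33806016e-02,  1.61430463e+00,  3.59713017e-05,
        1.47601665e+00, -1.18957938e-01]), 'joint_velocities': array([-0.00053923, -0.00072038, -0.00046771, -0.00134104,  0.00147969,
       -0.00080083]), 'joint_torque': array([-6.50283819e-04, -3.93683982e+01, -3.70179498e+01, -1.23298000e-04,
        7.15169474e-03, -7.48839966e-06]), 'position': array([ 267.03438695, -564.38371827,  230.04196112]), 'tool_rot': array([-3.13950258e+00, -2.85867327e-04,  4.41748868e-01]), 'wrist_force': array([-0.64099336, -0.56494153,  0.6830765 ]), 'moment': array([ 0.00189418, -0.04733356, -0.02552058]), 'grip_force': 0.0, 'width': 85.32360172898878}
scene {'fx': 474.5269007001017, 'fy': 474.5269007001017, 'cx': 253.23673989875255, 'cy': 186.96598220797668, 'origin': array([1214.91037646, -350.96099305,  914.75109763]), 'attitude': array([ 0.67942939, -0.00590718,  1.1647406 ])}
top {'fx': 464.18209372286657, 'fy': 464.18209372286657, 'cx': 256.61147271783483, 'cy': 195.46532136948713, 'origin': array([ 292.65738778,  -75.54141712, 1472.85581576]), 'attitude': array([ 0.18530072,  0.02047063, -1.5726827 ])}
wrist {'fx': 288.92626827394645, 'fy': 288.92626827394645, 'cx': 254.16862699628018, 'cy': 195.575800642015, 'origin': array([ 339.38651337, -530.46054355,  372.42085246]), 'attitude': array([-0.3132103 ,  0.00134838, -1.12934101])}
```

View pics/top0b.png

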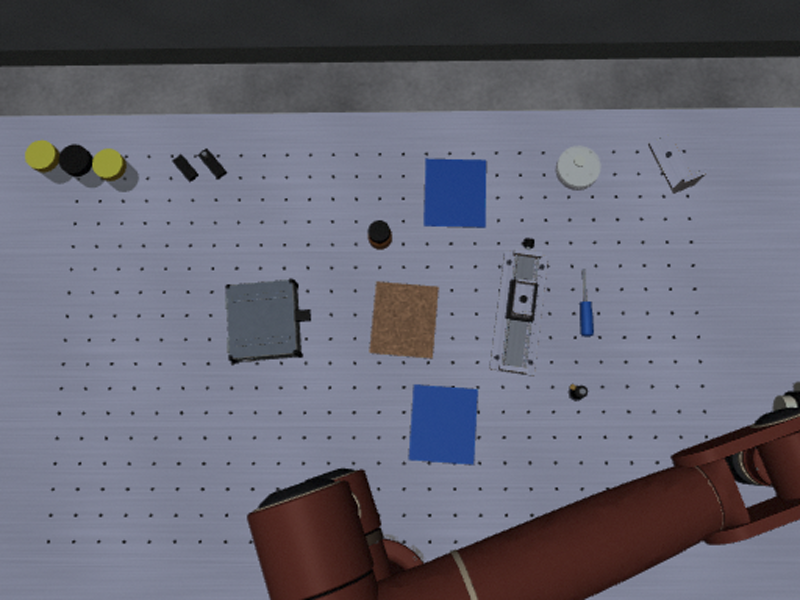

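View pics/scene0.png

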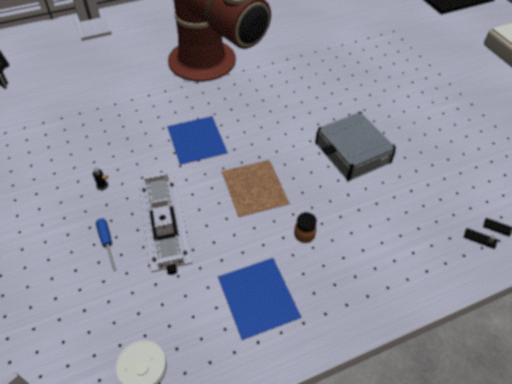

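```bash
cat > h.py <<'E'
import numpy as np, cv2
from bench import sense, imaging
from scipy.spatial.transform import Rotation as Ro
def ray(info,u,v):
    d=np.array([(u-info["cx"])/info["fx"],-(v-info["cy"])/info["fy"],-1])
    return Ro.from_euler('xyz',info["attitude"]).apply(d)
def at(info,u,v,z):
    d=ray(info,u,v);o=np.array(info["origin"]);return o+d*(z-o[2])/d[2]
def proj(info,p):
    c=Ro.from_euler('xyz',info["attitude"]).inv().apply(np.asarray(p,float)-info["origin"])
    return np.array([info["cx"]+info["fx"]*c[0]/-c[2],info["cy"]+info["fy"]*c[1]/c[2]])
def to(p,yaw=None,rpy=None,base=None):
    """command row numbers to reach TCP p, yaw (tool down) or rpy, from base pose (measured now by default)"""
    s=sense(); p0,r0=(s["position"],s["tool_rot"]) if base is None else base
    R0=Ro.from_euler('xyz',r0); R1=R0 if yaw is None and rpy is None else Ro.from_euler('xyz',rpy if rpy is not None else [np.pi,0,yaw])
    sh=R0.inv().apply(np.asarray(p,float)-p0)/500; rv=(R0.inv()*R1).as_rotvec()/(2*np.pi)
    return np.r_[sh,rv].round(4).tolist()
E
python3 - <<'E'
from h import *
t=imaging.camera_info("top")
g=lambda u,v,z:at(t,u*.64,v*.64,z)
for n,pts,z in(("lid",[(226,285),(293,280),(300,354),(229,362)],58),("tab",[(298,315),(311,315)],53),("mat",[(375,282),(438,288),(433,358),(371,352)],3),("nest",[(522,299),(512,280),(536,282),(531,319),(508,316)],60),("jar",[(379,230)],60),("blk",[(528,243)],20),("rail",[(515,253),(541,256),(527,374),(501,370)],10),("driver",[(585,270),(586,335)],10),("post",[(578,391)],50),("blue",[(415,386),(478,388)],3)):
    P=np.array([g(*p,z)[:2] for p in pts]); print(n,P.round().tolist(),P.mean(0).round(1))
E
```

```text
lid [[602.0, 304.0], [611.0, 169.0], [462.0, 152.0], [447.0, 291.0]] [530.3 229. ]
tab [[541.0, 158.0], [541.0, 132.0]] [540.6 145.3]
mat [[618.0, 8.0], [605.0, -123.0], [459.0, -111.0], [472.0, 15.0]] [538.4 -52.6]
nest [[569.0, -287.0], [608.0, -268.0], [603.0, -316.0], [529.0, -303.0], [535.0, -258.0]] [ 568.9 -286.3]
jar [[713.0, -3.0]] [713.1  -3. ]
blk [[695.0, -309.0]] [ 694.7 -308.9]
rail [[676.0, -283.0], [669.0, -336.0], [425.0, -299.0], [434.0, -247.0]] [ 551.1 -291.4]
driver [[639.0, -426.0], [504.0, -421.0]] [ 571.5 -423.3]
post [[388.0, -391.0]] [ 388.3 -390.8]
blue [[403.0, -74.0], [398.0, -201.0]] [ 400.3 -137.5]
```

```bash
python3 -c "
from h import *
print(to([570,-266,230],1.667))"
```

```text
[0.803, -0.2805, 0.001, -0.0002, -0.0002, -0.195]
```

Call:
{"api": "drive_tool", "payload": {
  "commands": [
    [0.803,-0.28,0,0,0,-0.195,0],
    [0.803,-0.28,0,0,0,-0.195,0],
    [0.803,-0.28,0,0,0,-0.195,0],
    [0.803,-0.28,0,0,0,-0.195,0],
    [0.803,-0.28,0,0,0,-0.195,0],
    [0.803,-0.28,0,0,0,-0.195,0],
    [0.803,-0.28,0,0,0,-0.195,0],
    [0.803,-0.28,0,0,0,-0.195,0],
    [0.803,-0.28,0,0,0,-0.195,0],
    [0.803,-0.28,0,0,0,-0.195,0],
    [0.803,-0.28,0,0,0,-0.195,0],
    [0.803,-0.28,0,0,0,-0.195,0]
  ]
}}

```text
clock: 1.1
position: [571.6, -264.3, 230.5]
tool_rot: [-3.141, -0.001, 1.671]
wrist_force: [0.0, -0.1, 0.4]
width: 85.3
grip_force: 0.0
```

Run:
```python
from h import *
import pickle
i=imaging.camera_info("wrist");s=sense();a=imaging.read_camera("wrist")
pickle.dump(i,open("w1.pkl","wb"));print(s["clock"],s["position"],s["tool_rot"],i,s["joint_velocities"].round(2))
cv2.imwrite("pics/w1.png",cv2.resize(a,(800,600),interpolation=cv2.INTER_CUBIC))
print(to([540,145,90],1.667))
```

```text
1.1 [ 571.58356987 -264.3360884   230.52756683] [-3.14074157e+00 -8.97289840e-04  1.67052361e+00] {'fx': 288.92626827394645, 'fy': 288.92626827394645, 'cx': 254.16862699628018, 'cy': 195.575800642015, 'origin': array([ 564.83169339, -185.5040815 ,  372.94042236]), 'attitude': array([-0.31276142,  0.00127059,  0.09938912])} [-0.06 -0.02  0.02 -0.03  0.01 -0.01]
[0.8239, 0.0198, 0.2813, -0.0002, -0.0, 0.0002]
```

View pics/w1.png

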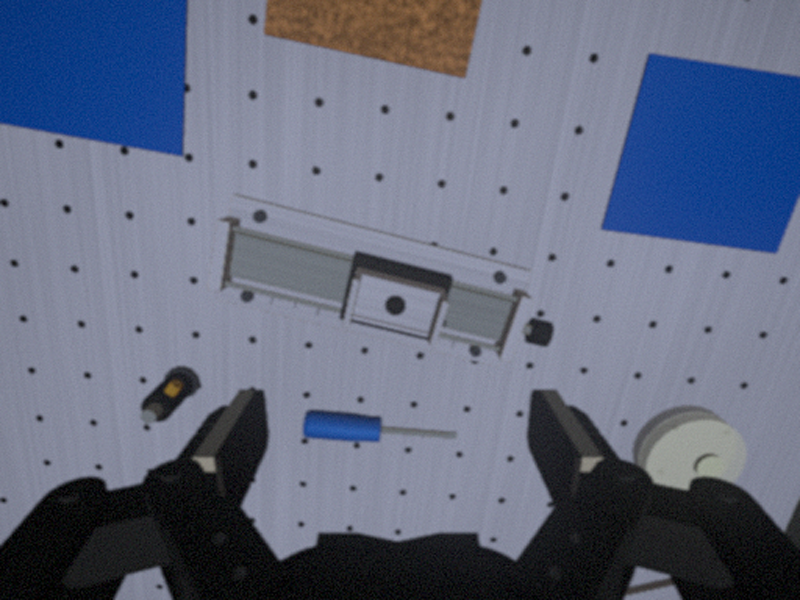

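The wrist picture shows the slide (800-wide px): nest bed hole at about (396,305), end stops at left (~352,293) and right (~440,315), mat edge at top from (265,35) to (466,76).

Run:
```python
from h import *
import pickle
i=pickle.load(open("w1.pkl","rb"))
g=lambda u,v,z:at(i,u*.64,v*.64,z).round(1)
print("hole",g(396,305,46),"bed corners",[g(*p,46) for p in((360,270),(440,290),(434,336),(352,318))])
print("rail",g(232,222,15),g(522,293,15),g(222,285,15),g(502,353,15))
print("mat",g(265,35,3),g(466,76,3),"driver",g(305,410,10),g(456,434,10),"post",g(150,415,62))
```

```text
hole [ 574.  -290.4   46. ] bed corners [array([ 544.7, -265.9,   46. ]), array([ 605.8, -275.3,   46. ]), array([ 605.9, -312.6,   46. ]), array([ 541.4, -304.2,   46. ])]
rail [ 439.8 -244.9   15. ] [ 677.3 -279.6   15. ] [ 430.9 -297.4   15. ] [ 670.1 -334.5   15. ]
mat [ 461.  -109.9    3. ] [ 609.2 -122.     3. ] driver [ 502.2 -410.5   10. ] [ 643.  -421.8   10. ] post [ 390.1 -394.9   62. ]
```

Call:
{"api": "drive_tool", "payload": {
  "commands": [
    [0.82,0.02,0,0,0,0,0.4],
    [0.82,0.02,0,0,0,0,0.4],
    [0.82,0.02,0,0,0,0,0.4],
    [0.82,0.02,0,0,0,0,0.4],
    [0.82,0.02,0,0,0,0,0.4],
    [0.82,0.02,0.1,0,0,0,0.4],
    [0.82,0.02,0.15,0,0,0,0.4],
    [0.82,0.02,0.2,0,0,0,0.4],
    [0.82,0.02,0.2,0,0,0,0.4],
    [0.82,0.02,0.2,0,0,0,0.4],
    [0.82,0.02,0.2,0,0,0,0.4],
    [0.82,0.02,0.2,0,0,0,0.4]
  ]
}}

```text
clock: 2.15
position: [538.0, 143.0, 127.5]
tool_rot: [-3.135, -0.0, 1.668]
wrist_force: [-0.4, 0.4, -0.9]
width: 51.3
grip_force: 0.0
```

Run:
```python
from h import *
import pickle
i=imaging.camera_info("wrist");s=sense();a=imaging.read_camera("wrist")
pickle.dump(i,open("w2.pkl","wb"));print(s["clock"],s["position"],s["tool_rot"],s["width"])
cv2.imwrite("pics/w2.png",cv2.resize(a,(800,600),interpolation=cv2.INTER_CUBIC))
```

```text
2.15 [537.96778752 142.97948734 127.49392857] [-3.13492799e+00 -5.81944891e-05  1.66793808e+00] 51.26916440058413
```

View pics/w2.png

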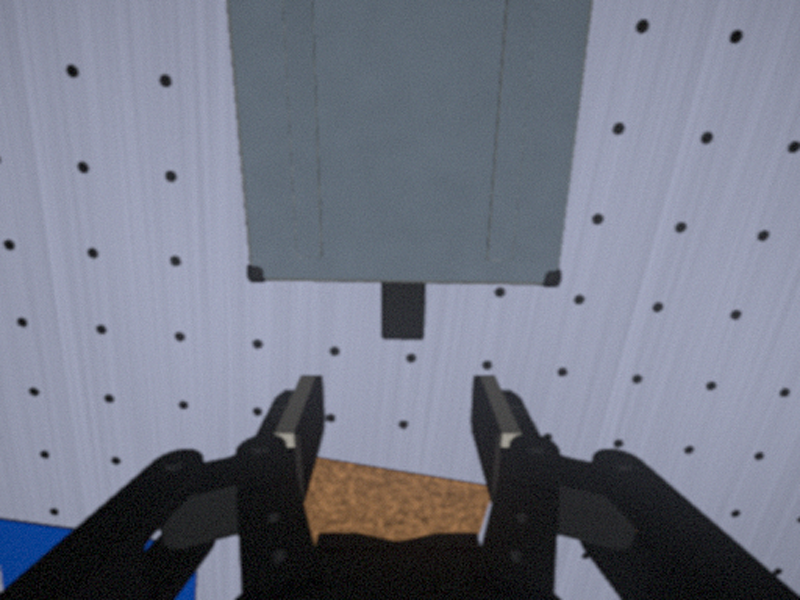

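The lid's front edge runs from (248,281) to (560,285), with the tab from (403,283) to its tip at (403,338).

Run:
```python
from h import *
import pickle
i=pickle.load(open("w2.pkl","rb"))
g=lambda u,v,z:at(i,u*.64,v*.64,z)[:2]
a=g(248,281,52);b=g(560,285,52);m=(a+b)/2;d=b-a
print(a,b,np.linalg.norm(d));t=g(403,338,55);print("tip",t,"tabbase",g(403,283,58))
for yaw in(np.arctan2(d[1],d[0])+np.pi/2,):
    c=np.array([np.cos(yaw),np.sin(yaw)])
    print("yaw",yaw,"tip-edge",(t-m)@c, "sideL",g(237,120,58),g(580,120,58))
    base=t+12*c; hinge=base+153*c; print("tab",base,"hinge",hinge,"origin",hinge-63*c)
    np.savez("case.npz",yaw=yaw,c=c,tab=base,hinge=hinge,org=hinge-63*c)
    # arc
    rows=[to([*base,43],1.667)]
    s=sense()
    print(rows)
    b0=([*base,43],[np.pi,0,1.667])
    for th in np.arange(.15,1.86,.1425):
        x=-153*np.cos(th)+7*np.sin(th);z=153*np.sin(th)+7*np.cos(th)
        print(round(th,3),to([*(hinge+x*c),46+z-10],base=b0,rpy=b0[1])[:3])
```

```text
[462.10718487 157.08491674] [617.27724852 170.38357626] 155.738893657299
tip [542.11878926 135.50266811] tabbase [539.08743007 165.30039465]
yaw 1.6562911819447819 tip-edge -28.335670517172254 sideL [459.61080122 231.3567737 ] [608.1799183  245.70944249]
tab [541.09410036 147.4588386 ] hinge [528.029317   299.90001229] origin [533.40893368 237.13011724]
[[0.0114, 0.0052, 0.1727, -0.0006, 0.0001, 0.0]]
0.15 [0.0055, 0.0001, -0.0456]
0.292 [0.017, 0.0002, -0.0876]
0.435 [0.0344, 0.0004, -0.1276]
0.578 [0.0573, 0.0006, -0.1648]
0.72 [0.0852, 0.0009, -0.1983]
0.862 [0.1176, 0.0013, -0.2275]
1.005 [0.1538, 0.0016, -0.2518]
1.148 [0.1931, 0.0021, -0.2707]
1.29 [0.2346, 0.0025, -0.2839]
1.432 [0.2777, 0.003, -0.291]
1.575 [0.3213, 0.0034, -0.2919]
1.717 [0.3646, 0.0039, -0.2867]
1.86 [0.4067, 0.0044, -0.2753]
```

Call:
{"api": "drive_tool", "payload": {
  "commands": [
    [0.011,0.005,0.06,0,0,0,0.4],
    [0.011,0.005,0.12,0,0,0,0.4],
    [0.011,0.005,0.174,0,0,0,0.4],
    [0.011,0.005,0.174,0,0,0,0.6],
    [0.011,0.005,0.174,0,0,0,0.8],
    [0.011,0.005,0.174,0,0,0,1],
    [0.011,0.005,0.174,0,0,0,1],
    [0.011,0.005,0.174,0,0,0,1],
    [0.011,0.005,0.174,0,0,0,1]
  ],
  "newtons": 25
}}

```text
clock: 2.95
position: [540.0, 145.7, 44.7]
tool_rot: [-3.133, 0.002, 1.665]
wrist_force: [-10.0, -4.5, -0.7]
width: 21.0
grip_force: 28.9
```

Call:
{"api": "drive_tool", "payload": {
  "commands": [
    [0.006,0,-0.046,0,0,0,1],
    [0.017,0,-0.088,0,0,0,1],
    [0.034,0,-0.128,0,0,0,1],
    [0.057,0,-0.165,0,0,0,1],
    [0.085,0.001,-0.198,0,0,0,1],
    [0.118,0.001,-0.228,0,0,0,1],
    [0.154,0.002,-0.252,0,0,0,1],
    [0.193,0.002,-0.271,0,0,0,1],
    [0.235,0.002,-0.284,0,0,0,1],
    [0.278,0.003,-0.291,0,0,0,1],
    [0.321,0.003,-0.292,0,0,0,1],
    [0.365,0.004,-0.287,0,0,0,1]
  ]
}}

```text
clock: 3.95
position: [524.7, 329.7, 191.0]
tool_rot: [-3.136, 0.001, 1.666]
wrist_force: [-12.6, -1.8, 1.1]
width: 20.9
grip_force: 24.9
```

Call:
{"api": "drive_tool", "payload": {
  "commands": [
    [0.042,0,0.012,0,0,0,1],
    [0.042,0,0.012,0,0,0,1],
    [0.042,0,0.012,0,0,0,0.5],
    [0.042,0,0.012,0,0,0,0.5],
    [0.042,0,0.012,0,0,0,0.5],
    [0.0,0,-0.06,0,0,0,0.5],
    [-0.1,0,-0.15,0,0,0,0.3],
    [-0.2,0,-0.15,0,0,0,0.2],
    [-0.3,0,-0.15,0,0,0,0.2],
    [-0.42,0,-0.15,0,0,0,0.2],
    [-0.5,0,-0.1,0,0,0,0.2],
    [-0.5,0,-0.1,0,0,0,0.2]
  ]
}}

```text
clock: 4.95
position: [551.1, 92.6, 244.2]
tool_rot: [3.136, 0.001, 1.666]
wrist_force: [1.1, 0.3, -0.6]
width: 68.2
grip_force: 0.0
```

Run:
```python
from h import *
import pickle
i=imaging.camera_info("wrist");s=sense();a=imaging.read_camera("wrist")
pickle.dump(i,open("w3.pkl","wb"));print(s["clock"],s["position"],s["tool_rot"],s["width"])
cv2.imwrite("pics/w3.png",cv2.resize(a,(800,600),interpolation=cv2.INTER_CUBIC))
```

```text
4.95 [551.06140304  92.58453509 244.1696462 ] [3.13580155e+00 6.79085119e-04 1.66568266e+00] 68.20640193065162
```

View pics/w3.png

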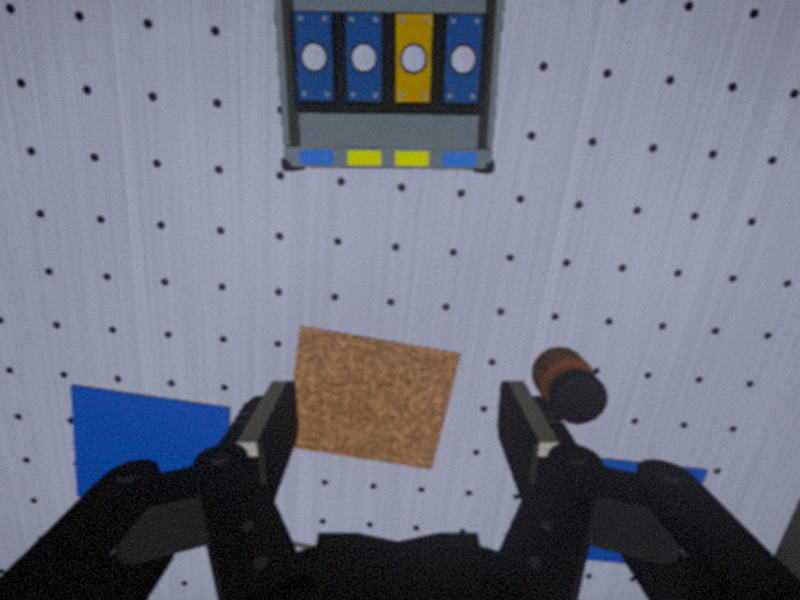

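The second cartridge from the left (blue, at (364,57)) stands behind a yellow tape (364,158), so it is the wrong one. The other three match their tapes, and the lid is out of the way.

Run:
```python
from h import *
import pickle
i=pickle.load(open("w3.pkl","rb"))
g=lambda u,v,z:at(i,u*.64,v*.64,z)[:2]
P=[g(*p,40) for p in((346,13),(381,13),(382,102),(347,103))]
print(np.round(P,1),"len",np.linalg.norm(P[0]-P[3]),np.linalg.norm(P[1]-P[2]),"wid",np.linalg.norm(P[0]-P[1]),"ctr",np.mean(P,0))
print("foils",[g(u,57,40).round(1) for u in(314,364,413,463)])
d=g(462,58,40)-g(314,57,40);print("row yaw",np.arctan2(d[1],d[0])+np.pi/2, np.linalg.norm(d)/3)
ta=g(316,158,46);tb=g(459,158,46);print("tapes",ta,tb,np.linalg.norm(tb-ta)/3,np.arctan2(*(tb-ta)[::-1])+np.pi/2)
f=np.load("case.npz");print("old est",f["org"]+17*np.array([-np.sin(f["yaw"]),np.cos(f["yaw"])]))
M=[g(*p,3) for p in((302,326),(460,352),(432,468))];print("mat",np.round(M,1),(M[0]+M[2])/2)
print(to([*np.mean(P,0),110],3.227))
```

```text
[[503.  260.5]
 [526.2 262.8]
 [531.4 208.6]
 [506.9 205.6]] len 55.03464724051734 54.39477293221618 wid 23.313570295674403 ctr [516.86222736 234.39458676]
foils [array([482.7, 232.3]), array([516.8, 235.6]), array([550.1, 238.8]), array([584.2, 242.1])]
row yaw 1.6603687050326803 33.77076938374259
tapes [487.65939766 166.84466682] [589.68905571 176.52299965] 34.16255463066855 1.6653713752337715
old est [516.47102549 235.67847464]
mat [[ 473.6   20.4]
 [ 619.7    8.1]
 [ 609.  -121.1]] [541.32420334 -50.37356356]
[0.3032, -0.0408, 0.2597, -0.0007, 0.0008, -0.2495]
```

Call:
{"api": "drive_tool", "payload": {
  "commands": [
    [0.05,-0.007,0,0,0,-0.02,0.1],
    [0.1,-0.014,0,0,0,-0.04,0.1],
    [0.15,-0.02,0,0,0,-0.06,0.1],
    [0.2,-0.03,0,0,0,-0.08,0.1],
    [0.25,-0.035,0,0,0,-0.1,0.1],
    [0.303,-0.041,0.04,0,0,-0.12,0.1],
    [0.303,-0.041,0.08,0,0,-0.14,0.1],
    [0.303,-0.041,0.12,0,0,-0.18,0.1],
    [0.303,-0.041,0.16,0,0,-0.2,0.1],
    [0.303,-0.041,0.2,0,0,-0.22,0.1],
    [0.303,-0.041,0.24,0,0,-0.25,0.1],
    [0.303,-0.041,0.26,0,0,-0.25,0.1]
  ]
}}

```text
clock: 6.0
position: [514.4, 243.4, 109.7]
tool_rot: [-3.141, -0.002, -3.111]
wrist_force: [0.6, 0.1, -1.0]
width: 76.8
grip_force: 0.0
```

Call:
{"api": "drive_tool", "payload": {
  "commands": [
    [0,0,0,0,0,-0.005,0.1],
    [0,0,0,0,0,-0.005,0.1]
  ]
}}

```text
clock: 6.17
position: [515.1, 243.6, 111.2]
tool_rot: [-3.141, -0.0, -3.086]
wrist_force: [0.0, 0.3, -0.2]
width: 76.8
grip_force: 0.0
```

Run:
```python
from h import *
import pickle
i=imaging.camera_info("wrist");s=sense();a=imaging.read_camera("wrist")
pickle.dump(i,open("w4.pkl","wb"));print(s["clock"],s["position"],s["tool_rot"],s["width"])
cv2.imwrite("pics/w4.png",cv2.resize(a,(800,600),interpolation=cv2.INTER_CUBIC))
print(to([516.8,235.2,26],3.232))
```

```text
6.1667 [515.13963137 243.58540468 111.21448605] [-3.14131241e+00 -2.25781006e-04 -3.08563735e+00] 76.82059573170864
[-0.0011, -0.0174, 0.1721, 0.0, 0.0002, -0.0057]
```

View pics/w4.png

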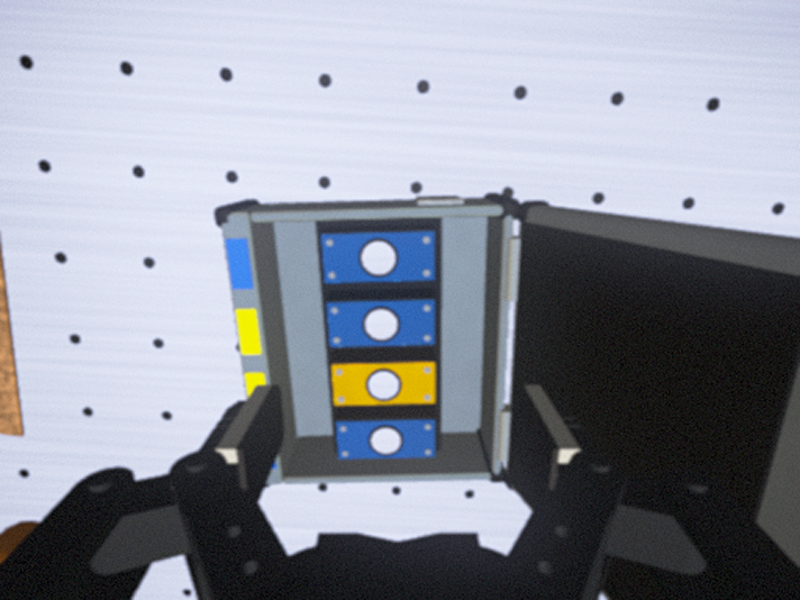

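The target cartridge's foil is at (381,323), second from the front edge of the picture's top. The lid stands open at the right.

Run:
```python
from h import *
import pickle
i=pickle.load(open("w4.pkl","rb"))
g=lambda u,v,z:at(i,u*.64,v*.64,z)[:2].round(1)
P=[g(*p,40) for p in((328,301),(434,298),(436,345),(331,349))];print(P,np.mean(P,0))
print([g(*p,40) for p in((379,257),(381,324),(384,385),(386,440))])
print("trench/rim y", g(296,330,24),g(327,330,24),g(440,330,24),g(487,330,30))
```

```text
[array([505.8, 208.9]), array([501.3, 261.3]), array([526.3, 264.3]), array([531.5, 210.7])] [516.225 236.3  ]
[array([482.2, 233.2]), array([516.4, 235.7]), array([550.5, 238.8]), array([584.1, 241.5])]
trench/rim y [528.4 189.4] [527.4 206.2] [524.  267.6] [520.3 291.7]
```

Call:
{"api": "drive_tool", "payload": {
  "commands": [
    [0,-0.0165,0,0,0,-0.006,0.1],
    [0,-0.0165,0.04,0,0,-0.006,0.1],
    [0,-0.0165,0.08,0,0,-0.006,0.1],
    [0,-0.0165,0.12,0,0,-0.006,0.1],
    [0,-0.0165,0.15,0,0,-0.006,0.1],
    [0,-0.0165,0.171,0,0,-0.006,0.1],
    [0,-0.0165,0.171,0,0,-0.006,0.1]
  ]
}}

```text
clock: 6.8
position: [514.5, 235.4, 24.3]
tool_rot: [-3.141, -0.003, -3.048]
wrist_force: [-0.1, -0.5, -0.3]
width: 76.6
grip_force: 0.0
```

Call:
{"api": "drive_tool", "payload": {
  "commands": [
    [0,0,0,0,0,0,0.2],
    [0,0,0,0,0,0,0.3],
    [0,0,0,0,0,0,0.4],
    [0,0,0,0,0,0,0.6],
    [0,0,0,0,0,0,0.6],
    [0,0,0,0,0,0,0.6]
  ],
  "newtons": 35
}}

```text
clock: 7.3
position: [517.1, 236.3, 28.0]
tool_rot: [3.141, 0.004, -3.047]
wrist_force: [-0.9, -1.3, 7.1]
width: 54.6
grip_force: 37.8
```

Call:
{"api": "drive_tool", "payload": {
  "commands": [
    [0,0,-0.02,0,0,0,0.6],
    [0,0,-0.04,0,0,0,0.6],
    [0,0,-0.08,0,0,0,0.6],
    [0,0,-0.12,0,0,0,0.6],
    [0,0,-0.16,0,0,0,0.6],
    [0,0,-0.2,0,0,0,0.6],
    [0,0,-0.2,0,0,0,0.6]
  ]
}}

```text
clock: 7.88
position: [518.1, 237.1, 131.6]
tool_rot: [3.139, 0.009, -3.047]
wrist_force: [1.7, 0.6, 0.4]
width: 54.6
grip_force: 38.1
```

Run:
```python
from h import *
s=sense();print(s["wrist_force"],s["width"],s["grip_force"],s["position"],s["tool_rot"])
print(to([540,-52,90],1.656))
```

```text
[1.73419945 0.60221538 0.3502505 ] 54.61728011522998 38.11664521694183 [518.12504327 237.11387672 131.59688777] [ 3.13948523  0.00856092 -3.04682982]
[0.0119, -0.5799, 0.0819, 0.0013, 0.0008, 0.2515]
```

Call:
{"api": "drive_tool", "payload": {
  "commands": [
    [0,-0.03,0,0,0,0.01,0.6],
    [0,-0.08,0,0,0,0.03,0.6],
    [0,-0.14,0,0,0,0.05,0.6],
    [0,-0.2,0,0,0,0.07,0.6],
    [0,-0.26,0,0,0,0.09,0.6],
    [0,-0.32,0,0,0,0.11,0.6],
    [0.002,-0.38,0,0,0,0.13,0.6],
    [0.004,-0.44,0,0,0,0.15,0.6],
    [0.006,-0.5,0,0,0,0.17,0.6],
    [0.008,-0.54,0,0,0,0.19,0.6],
    [0.01,-0.57,0.02,0,0,0.21,0.6],
    [0.012,-0.58,0.04,0,0,0.23,0.6]
  ]
}}

```text
clock: 8.88
position: [537.0, -55.4, 105.6]
tool_rot: [3.141, 0.001, 1.79]
wrist_force: [-0.4, 0.5, -1.5]
width: 54.4
grip_force: 38.1
```

Call:
{"api": "drive_tool", "payload": {
  "commands": [
    [0,0,0.04,0,0,0.0215,0.6],
    [0,0,0.08,0,0,0.0215,0.6],
    [0,0,0.12,0,0,0.0215,0.6],
    [0,0,0.15,0,0,0.0215,0.6],
    [0,0,0.17,0,0,0.0215,0.6],
    [0,0,0.17,0,0,0.0215,0.6],
    [0,0,0.17,0,0,0.0215,0.6]
  ]
}}

```text
clock: 9.47
position: [536.2, -53.0, 20.2]
tool_rot: [-3.14, -0.001, 1.663]
wrist_force: [1.1, -0.4, -1.2]
width: 55.0
grip_force: 38.1
```

Run:
```python
from h import *
s=sense();print(s["clock"],s["wrist_force"],s["width"],s["grip_force"],s["position"],s["tool_rot"])
a=imaging.read_camera("scene")
p=proj(imaging.camera_info("scene"),[540,-52,15]);print(p);x,y=p.astype(int)
cv2.imwrite("pics/s5.png",cv2.resize(a[y-50:y+50,x-66:x+66],None,fx=6,fy=6,interpolation=cv2.INTER_CUBIC))
```

```text
9.4667 [ 1.07784519 -0.38710731 -1.15680156] 54.96131797826003 38.07010531425476 [536.21451411 -53.02330038  20.15296643] [-3.14005908e+00 -6.29415862e-04  1.66325059e+00]
[254.35971447 183.36703877]
```

View pics/s5.png

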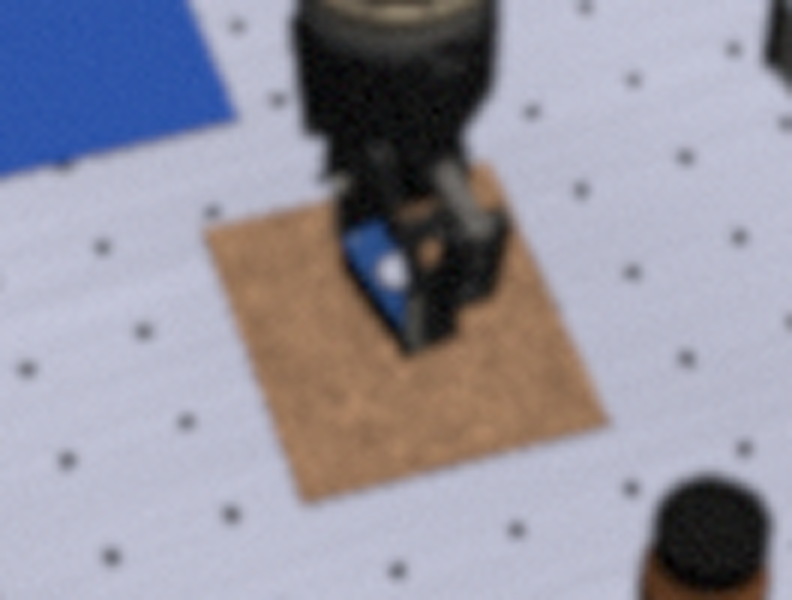

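The cartridge is held level over the middle of the mat, a little above it. I'll feel for contact.

Call:
{"api": "drive_tool", "payload": {
  "commands": [
    [0,0,0.004,0,0,0,0.6],
    [0,0,0.007,0,0,0,0.6],
    [0,0,0.01,0,0,0,0.6],
    [0,0,0.013,0,0,0,0.6],
    [0,0,0.013,0,0,0,0.6]
  ]
}}

```text
clock: 9.93
position: [536.7, -53.2, 14.2]
tool_rot: [-3.141, -0.0, 1.663]
wrist_force: [-0.9, 0.2, -0.3]
width: 54.6
grip_force: 38.1
```

Call:
{"api": "drive_tool", "payload": {
  "commands": [
    [0,0,0.002,0,0,0,0.6],
    [0,0,0.004,0,0,0,0.6],
    [0,0,0.004,0,0,0,0.6]
  ]
}}

```text
clock: 10.18
position: [536.7, -53.2, 12.1]
tool_rot: [-3.141, -0.0, 1.663]
wrist_force: [0.1, 0.2, -1.0]
width: 54.6
grip_force: 38.1
```

Call:
{"api": "drive_tool", "payload": {
  "commands": [
    [0,0,0.002,0,0,0,0.6],
    [0,0,0.002,0,0,0,0.6]
  ]
}}

```text
clock: 10.35
position: [536.7, -53.2, 11.1]
tool_rot: [-3.141, -0.0, 1.663]
wrist_force: [-0.4, 0.6, -1.8]
width: 54.5
grip_force: 38.1
```

Call:
{"api": "drive_tool", "payload": {
  "commands": [
    [0,0,0.002,0,0,0,0.6],
    [0,0,0.002,0,0,0,0.6]
  ]
}}

```text
clock: 10.52
position: [536.9, -53.2, 11.0]
tool_rot: [-3.141, -0.0, 1.663]
wrist_force: [-2.5, 0.8, 4.9]
width: 54.6
grip_force: 38.6
```

Call:
{"api": "drive_tool", "payload": {
  "commands": [
    [0,0,0,0,0,0,0.4],
    [0,0,0,0,0,0,0.2],
    [0,0,0,0,0,0,0.1],
    [0,0,-0.03,0,0,0,0.1],
    [0,0,-0.08,0,0,0,0.1],
    [0,0,-0.14,0,0,0,0.1],
    [0,0,-0.2,0,0,0.02,0.1],
    [0,0,-0.2,0,0,0.04,0.1],
    [0,0,-0.2,0,0,0.06,0.1],
    [0,0,-0.2,0,0,0.08,0.1],
    [0,0,-0.2,0,0,0.1,0.1],
    [0,0,-0.2,0,0,0.12,0.1]
  ]
}}

```text
clock: 11.52
position: [536.9, -53.3, 110.2]
tool_rot: [3.141, -0.0, 0.907]
wrist_force: [-0.4, -0.7, -0.2]
width: 77.2
grip_force: 0.0
```

Call:
{"api": "drive_tool", "payload": {
  "commands": [
    [0,0,0,0,0,0.02,0.4],
    [0,0,0,0,0,0.04,0.4],
    [0,0,0,0,0,0.06,0.4],
    [0,0,0,0,0,0.08,0.4],
    [0,0,0,0,0,0.1,0.4],
    [0,0,0,0,0,0.12,0.4],
    [0,0,0,0,0,0.13,0.4],
    [0,0,0,0,0,0.13,0.4],
    [0,0,0,0,0,0.13,0.4]
  ]
}}

```text
clock: 12.27
position: [536.8, -53.3, 110.1]
tool_rot: [3.142, -0.0, 0.098]
wrist_force: [-0.2, -0.1, -0.1]
width: 51.0
grip_force: 0.0
```

Run:
```python
from h import *
import pickle
i=imaging.camera_info("wrist");s=sense();a=imaging.read_camera("wrist")
pickle.dump(i,open("w6.pkl","wb"));print(s["clock"],s["position"],s["tool_rot"],s["width"])
cv2.imwrite("pics/w6.png",cv2.resize(a,(800,600),interpolation=cv2.INTER_CUBIC))
print(to([537,-53.2,10],.092))
```

```text
12.2667 [536.84371554 -53.2646522  110.11558899] [ 3.14158359e+00 -7.71859645e-05  9.82422923e-02] 51.03177848288764
[0.0004, -0.0001, 0.2003, -0.0, -0.0, 0.001]
```

View pics/w6.png

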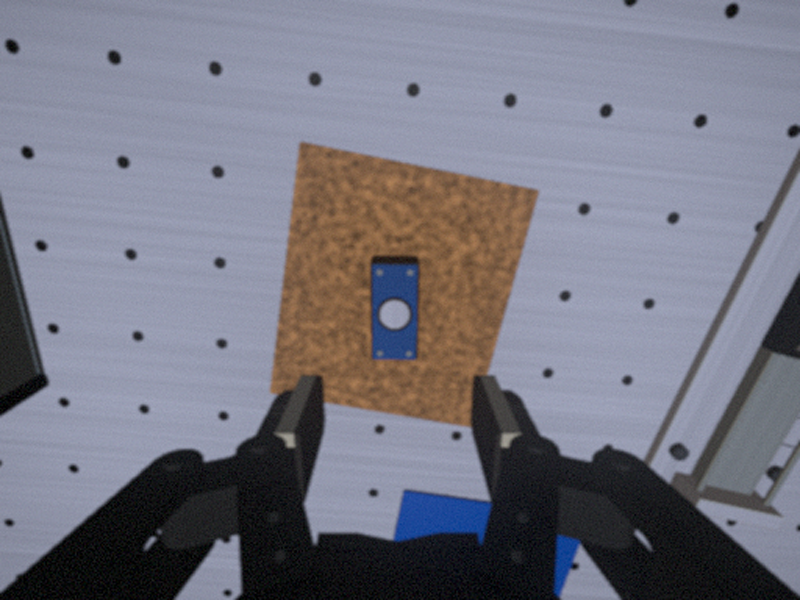

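The cartridge lies flat on the mat: top corners (372,264), (419,263), (417,359), (372,360), foil at (395,314).

Run:
```python
from h import *
import pickle
i=pickle.load(open("w6.pkl","rb"))
g=lambda u,v,z:at(i,u*.64,v*.64,z)[:2]
P=np.array([g(*p,23) for p in((372,264),(419,263),(417,359),(372,360))]);print(P.round(1),P.mean(0),g(395,314,23))
d=(P[0]+P[1]-P[2]-P[3]);yaw=np.arctan2(d[1],d[0]);print(yaw,np.linalg.norm(d)/2)
print(to([*P.mean(0),9],.095))
```

```text
[[563.7 -37.3]
 [566.6 -61.5]
 [512.4 -66.5]
 [509.4 -41.7]] [537.99697172 -51.7723003 ] [537.52306835 -51.8313499 ]
0.08657385840413705 54.438161075048924
[0.0026, -0.0027, 0.2023, -0.0, -0.0, 0.0005]
```

Call:
{"api": "drive_tool", "payload": {
  "commands": [
    [0.001,-0.001,0.05,0,0,0.001,0.4],
    [0.001,-0.001,0.1,0,0,0.001,0.4],
    [0.001,-0.001,0.15,0,0,0.001,0.4],
    [0.001,-0.001,0.18,0,0,0.001,0.4],
    [0.001,-0.001,0.202,0,0,0.001,0.4],
    [0.001,-0.001,0.202,0,0,0.001,0.5],
    [0.001,-0.001,0.202,0,0,0.001,0.6],
    [0.001,-0.001,0.202,0,0,0.001,0.7],
    [0.001,-0.001,0.202,0,0,0.001,0.9],
    [0.001,-0.001,0.202,0,0,0.001,0.9],
    [0.001,-0.001,0.202,0,0,0.001,0.9]
  ],
  "newtons": 35
}}

```text
clock: 13.23
position: [538.4, -52.9, 10.7]
tool_rot: [3.141, -0.002, 0.09]
wrist_force: [0.5, -0.7, 2.9]
width: 25.1
grip_force: 36.6
```

Call:
{"api": "drive_tool", "payload": {
  "commands": [
    [0,0,-0.02,0,0,0,0.9],
    [0,0,-0.06,0,0,0,0.9],
    [0,0,-0.12,0,0,0,0.9],
    [0,0,-0.18,0,0,0,0.9],
    [0,0,-0.22,0,0,0,0.9],
    [0,0,-0.22,0,0,0,0.9]
  ]
}}

```text
clock: 13.73
position: [540.9, -53.5, 126.0]
tool_rot: [3.138, -0.01, 0.09]
wrist_force: [1.3, 0.2, 0.5]
width: 25.1
grip_force: 36.2
```

Run:
```python
from h import *
s=sense();print(s["width"],s["grip_force"],s["position"],s["tool_rot"])
print(to([575,-290,110],-.147))
```

```text
25.061286657897547 36.207733154296875 [540.876519   -53.50358135 126.0291872 ] [ 3.13813268 -0.01032236  0.09027891]
[0.025, 0.4771, 0.034, 0.0004, -0.0017, 0.0378]
```

Call:
{"api": "drive_tool", "payload": {
  "commands": [
    [0.002,0.03,0,0,0,0.005,0.9],
    [0.005,0.09,0,0,0,0.01,0.9],
    [0.01,0.16,0,0,0,0.015,0.9],
    [0.015,0.23,0,0,0,0.02,0.9],
    [0.02,0.3,0,0,0,0.025,0.9],
    [0.025,0.37,0,0,0,0.03,0.9],
    [0.027,0.43,0,0,0,0.035,0.9],
    [0.028,0.46,0.01,0,0,0.038,0.9],
    [0.028,0.477,0.02,0,0,0.038,0.9],
    [0.028,0.477,0.02,0,0,0.038,0.9],
    [0.028,0.477,0.02,0,0,0.038,0.9],
    [0.028,0.477,0.02,0,0,0.038,0.9]
  ]
}}

```text
clock: 14.73
position: [572.3, -287.2, 108.6]
tool_rot: [-3.14, 0.001, -0.147]
wrist_force: [-0.2, 0.3, -1.0]
width: 24.9
grip_force: 36.2
```

Run:
```python
from h import *
import pickle
i=imaging.camera_info("wrist");s=sense();a=imaging.read_camera("wrist")
pickle.dump(i,open("w7.pkl","wb"));print(s["clock"],s["position"],s["tool_rot"],s["width"])
cv2.imwrite("pics/w7raw.png",a)
cv2.imwrite("pics/w7.png",cv2.resize(a[100:300,120:387],None,fx=3,fy=3,interpolation=cv2.INTER_CUBIC))
```

```text
14.7333 [ 572.34471402 -287.22172314  108.56321227] [-3.14036510e+00  1.38440296e-03 -1.47049040e-01] 24.945362158876357
```

View pics/w7.png

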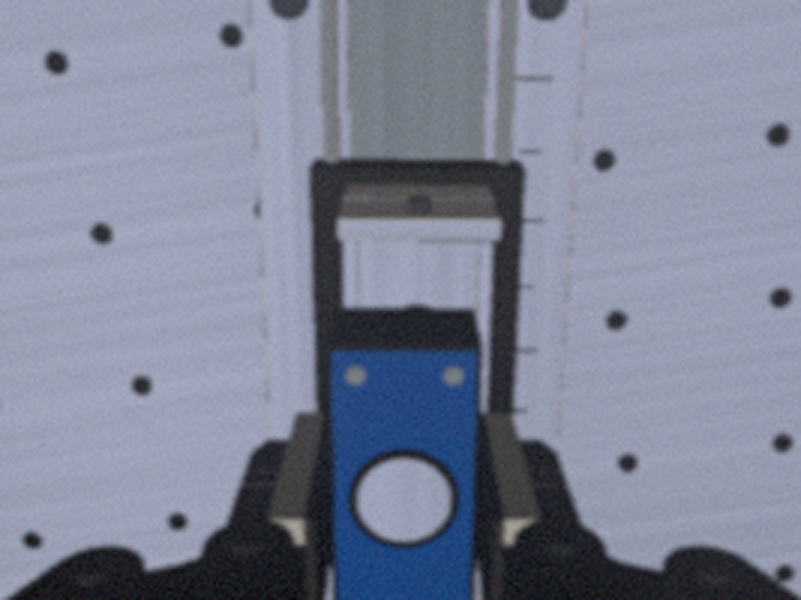

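The crop shows the nest's far end stop top as the bright strip with corners (337,217), (502,217), inner edge at row 240; behind it the bed (sides ~345 and ~492). The held cartridge's front top edge is at row 350 (331–478), its foil at (405,499).

Run:
```python
from h import *
import pickle
i=pickle.load(open("w7.pkl","rb"));p0=np.array([572.34,-287.22]);y=-.147
R=np.array([[np.cos(y),np.sin(y)],[-np.sin(y),np.cos(y)]])  # world->nest axes
g=lambda u,v,z:(R@(at(i,u/3+120,v/3+100,z)[:2]-p0)).round(1)
print("stop top outer",g(337,217,68),g(502,217,68),"inner",g(339,240,68),g(502,240,68))
print("bed sides near stop",g(345,240,46),g(492,240,46),g(343,305,46),g(490,305,46),"hole top",g(418,306,46))
print("carriage",g(312,162,30),g(524,165,30),g(320,410,30),g(512,410,30))
for zb in(99,101,103): print(zb,"top edge",g(331,350,zb+20),g(478,350,zb+20),"bot edge",g(331,310,zb),g(475,310,zb),"foil",g(405,499,zb+20))
print("nest est",R@(np.array([574.2,-290.2])-p0))
```

```text
stop top outer [36.4 14.7] [ 36.4 -21. ] inner [31.2 14.3] [ 31.2 -21.2]
bed sides near stop [25.4 14.6] [ 25.4 -21.3] [ 8.6 15.4] [  8.6 -21.4] hole top [ 8.3 -3.4]
carriage [41.7 23.7] [ 41.  -30.6] [-28.2  23.7] [-28.2 -30.2]
99 top edge [26.2 12.2] [ 26.2 -11.9] bot edge [26.1 13.8] [ 26.1 -13. ] foil [-1.7  0.1]
101 top edge [27. 12.] [ 27.  -11.7] bot edge [26.8 13.6] [ 26.8 -12.8] foil [-0.4  0.1]
103 top edge [27.8 11.9] [ 27.8 -11.5] bot edge [27.5 13.4] [ 27.5 -12.6] foil [0.8 0.1]
nest est [ 2.27642382 -2.67542419]
```

Call:
{"api": "drive_tool", "payload": {
  "commands": [
    [0.0046,0.0068,0.02,0,0,0,0.9],
    [0.0046,0.0068,0.04,0,0,0,0.9],
    [0.0046,0.0068,0.052,0,0,0,0.9],
    [0.0046,0.0068,0.052,0,0,0,0.9],
    [0.0046,0.0068,0.052,0,0,0,0.9],
    [0.0046,0.0068,0.052,0,0,0,0.9]
  ]
}}

```text
clock: 15.28
position: [574.5, -292.6, 83.2]
tool_rot: [-3.141, 0.0, -0.149]
wrist_force: [0.3, 1.1, -1.4]
width: 25.2
grip_force: 36.2
```

Run:
```python
from h import *
import pickle
i=imaging.camera_info("wrist");s=sense();a=imaging.read_camera("wrist")
pickle.dump(i,open("w8.pkl","wb"));print(s["clock"],s["position"],s["tool_rot"],s["width"])
y=-.147;R=np.array([[np.cos(y),np.sin(y)],[-np.sin(y),np.cos(y)]]);print(R@(s["position"][:2]-[572.34,-287.22]))
cv2.imwrite("pics/w8.png",cv2.resize(a[100:300,120:387],None,fx=3,fy=3,interpolation=cv2.INTER_CUBIC))
```

```text
15.2833 [ 574.46829086 -292.57599911   83.18313122] [-3.14146116e+00  1.85704775e-04 -1.48533794e-01] 25.203703751886817
[ 2.88983648 -4.98650113]
```

View pics/w8.png

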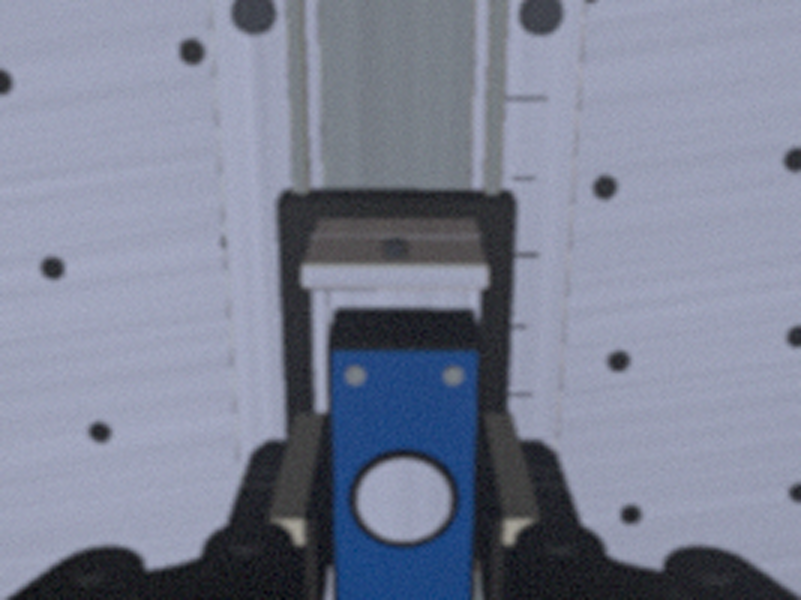

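The stop's top now has its outer edge at row 263 (x 301–490) and inner edge at row 288; the cartridge sits about 1.5 mm too far right.

Run:
```python
from h import *
import pickle
i=pickle.load(open("w8.pkl","rb"));p0=np.array([574.47,-292.58]);y=-.1485
R=np.array([[np.cos(y),np.sin(y)],[-np.sin(y),np.cos(y)]])
g=lambda u,v,z:(R@(at(i,u/3+120,v/3+100,z)[:2]-p0)).round(1)
print("stop outer",g(301,263,68),g(490,263,68),"inner",g(303,288,68),g(489,288,68))
print("carriage",g(279,195,30),g(516,195,30),g(290,400,30),g(511,400,30))
zb=75.5;print("top edge",g(331,350,zb+20),g(478,350,zb+20),"bot edge",g(331,310,zb),g(475,310,zb),"foil",g(405,499,zb+20))
```

```text
stop outer [33.5 19.7] [ 33.5 -16.1] inner [28.5 19.5] [ 28.5 -16.1]
carriage [38.6 28.7] [ 38.6 -25.6] [-13.   28.3] [-13.  -26.4]
top edge [27. 12.] [ 26.9 -11.7] bot edge [26.7 13.6] [ 26.7 -12.8] foil [-0.5  0.1]
```

Call:
{"api": "drive_tool", "payload": {
  "commands": [
    [-0.0012,-0.003,0,0,0,-0.0005,0.9],
    [-0.0012,-0.003,0.01,0,0,-0.0005,0.9],
    [-0.0012,-0.003,0.02,0,0,-0.0005,0.9],
    [-0.0012,-0.003,0.03,0,0,-0.0005,0.9],
    [-0.0012,-0.003,0.04,0,0,-0.0005,0.9],
    [-0.0012,-0.003,0.048,0,0,-0.0005,0.9],
    [-0.0012,-0.003,0.048,0,0,-0.0005,0.9],
    [-0.0012,-0.003,0.048,0,0,-0.0005,0.9]
  ]
}}

```text
clock: 16.0
position: [573.8, -290.9, 58.6]
tool_rot: [-3.141, 0.001, -0.146]
wrist_force: [0.8, 0.5, -0.2]
width: 25.0
grip_force: 36.2
```

Call:
{"api": "drive_tool", "payload": {
  "commands": [
    [0,0,0.003,0,0,0,0.9],
    [0,0,0.005,0,0,0,0.9],
    [0,0,0.005,0,0,0,0.9]
  ]
}}

```text
clock: 16.25
position: [574.1, -291.1, 56.8]
tool_rot: [3.142, -0.0, -0.146]
wrist_force: [-0.6, 0.3, -0.9]
width: 24.7
grip_force: 36.2
```

Call:
{"api": "drive_tool", "payload": {
  "commands": [
    [0,0,0.003,0,0,0,0.9],
    [0,0,0.003,0,0,0,0.9]
  ]
}}

```text
clock: 16.42
position: [574.0, -291.1, 55.2]
tool_rot: [-3.142, 0.0, -0.146]
wrist_force: [-0.5, 0.1, -0.6]
width: 25.2
grip_force: 36.2
```

Call:
{"api": "drive_tool", "payload": {
  "commands": [
    [0,0,0.0025,0,0,0,0.9],
    [0,0,0.0025,0,0,0,0.9]
  ]
}}

```text
clock: 16.58
position: [574.0, -291.0, 53.8]
tool_rot: [-3.141, 0.0, -0.146]
wrist_force: [-0.3, 0.5, -0.6]
width: 25.4
grip_force: 36.2
```

Call:
{"api": "drive_tool", "payload": {
  "commands": [
    [0,0,0.002,0,0,0,0.9],
    [0,0,0.002,0,0,0,0.9]
  ]
}}

```text
clock: 16.75
position: [574.1, -291.1, 53.7]
tool_rot: [-3.142, 0.0, -0.145]
wrist_force: [-3.2, 1.3, 4.2]
width: 25.0
grip_force: 36.7
```

Contact came at 53.7 mm, exactly the seated height. I'll release, lift and check.

Call:
{"api": "drive_tool", "payload": {
  "commands": [
    [0,0,0,0,0,0,0.7],
    [0,0,0,0,0,0,0.5],
    [0,0,0,0,0,0,0.4],
    [0,0,0,0,0,0,0.4],
    [0,0,-0.03,0,0,0,0.4],
    [0,0,-0.08,0,0,0,0.4],
    [-0.03,0,-0.15,0,0,0,0.4],
    [-0.06,0,-0.2,0,0,0,0.4],
    [-0.1,0,-0.25,0,0,0,0.4],
    [-0.1,0,-0.25,0,0,0,0.4],
    [-0.1,0,-0.25,0,0,0,0.4]
  ]
}}

```text
clock: 17.67
position: [525.4, -284.7, 181.7]
tool_rot: [3.139, -0.005, -0.146]
wrist_force: [0.2, -0.1, -1.0]
width: 51.4
grip_force: 0.0
```

Run:
```python
from h import *
import pickle
i=imaging.camera_info("wrist");s=sense();a=imaging.read_camera("wrist")
pickle.dump(i,open("w9.pkl","wb"));print(s["clock"],s["position"],s["width"])
u,v=proj(i,[574,-290.5,56]).astype(int);print(u,v)
c=cv2.resize(a[max(v-62,0):v+63,u-62:u+63],(500,500),interpolation=cv2.INTER_CUBIC)
t=imaging.read_camera("top");p=proj(imaging.camera_info("top"),[560,40,40]).astype(int);print(p)
q=cv2.resize(t[125:250,130:200],(280,500),interpolation=cv2.INTER_CUBIC)
cv2.imwrite("pics/w9.png",np.hstack([c,q]))
```

```text
17.6667 [ 525.41400203 -284.70026774  181.67231525] 51.41665576292493
252 138
[229 196]
```

View pics/w9.png

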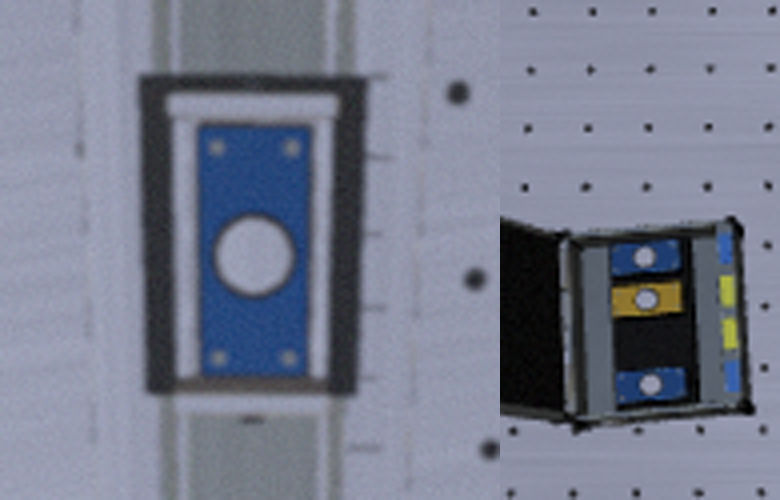

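The picture shows the cartridge lying square between the end stops (foil at (254,256)). The other three cartridges are in place and the lid is open.

```bash
python3 -c "
from bench import workorder
print(workorder.job_done())"
```

```text
the job is handed in; nothing more can be done
None
```

The misplaced blue cartridge is back in the slide's nest, flat between the end stops, after being set down and regripped on the cork mat. The lid is open, the other three cartridges are in their wells, and the job was handed in at about 18 s of the 64 s allowed.

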